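# Bed the LED modules home and hang up the lifters

### The job

Three freshly fitted LED modules still stand slightly proud of their panel, with the suction lifters that set them in still about. Clear the lifters away, bed the modules flush by running the foam-soled pressing block along the middle of the row with light, steady pressure, from one end module over the middle one to the other end (the LED faces are delicate), and finish with every lifter and the pressing block hanging by its handle on a hook of its own on the tool rack. Leave the other things on the bench alone.

Things in the scene. Friction and masses are not known exactly. Their poses are not given: they have to be found in the camera images.
- panel: LED bar panel lying face up, fixed to the bench: grey cast frame 158 mm wide (x), 414 mm long (y), 50 mm high; origin at the centre of its underside, z up. Three square LED modules of 126 mm lie in it in a row along y, centres at y = -128, 0, +128 mm. Home, their faces are flush with the rim, 50 mm above the bench. The faces are delicate: the pressing block must not bear on them with over 30 N.
- tile0 (a joint): how far LED module 0 (at y = -128 mm of the panel) stands proud of the frame (m): 0 = home, flush. It starts about 2 mm proud and stays where it is left; a push of about 5 N on its face slides it down to its stop at 0.
- tile1 (a joint): how far LED module 1 (at y = +0 mm of the panel) stands proud of the frame (m): 0 = home, flush. It starts about 2 mm proud and stays where it is left; a push of about 5 N on its face slides it down to its stop at 0.
- tile2 (a joint): how far LED module 2 (at y = +128 mm of the panel) stands proud of the frame (m): 0 = home, flush. It starts about 2 mm proud and stays where it is left; a push of about 5 N on its face slides it down to its stop at 0.
- lifter0_bar (a point): suction lifter (0.2 kg, may be absent), suction released, standing on LED module 0: black cup 72 mm across, grey D handle above. Point: centre of the handle's level bar, 83 mm above the cup's underside; z up, bar along y. Bar 18 mm wide, 14 mm thick, 106 mm long between posts that leave 84 mm clear (42 mm each side) and 40 mm clear height below the bar. 90 mm high in all.
- lifter1_bar (a point): suction lifter (0.2 kg, may be absent), suction released, standing on LED module 1: black cup 72 mm across, grey D handle above. Point: centre of the handle's level bar, 83 mm above the cup's underside; z up, bar along y. Bar 18 mm wide, 14 mm thick, 106 mm long between posts that leave 84 mm clear (42 mm each side) and 40 mm clear height below the bar. 90 mm high in all.
- lifter2_bar (a point): suction lifter (0.2 kg, may be absent), suction released, standing on LED module 2: black cup 72 mm across, grey D handle above. Point: centre of the handle's level bar, 83 mm above the cup's underside; z up, bar along y. Bar 18 mm wide, 14 mm thick, 106 mm long between posts that leave 84 mm clear (42 mm each side) and 40 mm clear height below the bar. 90 mm high in all.
- lifter3_bar (a point): suction lifter (0.2 kg, may be absent), suction released, standing on the bench: black cup 72 mm across, grey D handle above. Point: centre of the handle's level bar, 83 mm above the cup's underside; z up, bar along y. Bar 18 mm wide, 14 mm thick, 106 mm long between posts that leave 84 mm clear (42 mm each side) and 40 mm clear height below the bar. 90 mm high in all.
- block_bar (a point): pressing block (0.36 kg) standing on the bench: aluminium plate 72 x 112 mm on a dark felt-faced foam-rubber sole, with a wooden D handle. Point: centre of the handle's level bar, 91 mm above the underside of the unloaded sole; z up, bar along y, the block's long side. Bar 18 mm wide, 14 mm thick, 106 mm long, 84 mm clear between its posts and 40 mm clear height below. 98 mm high in all.
- block: the same pressing block; origin at the centre of the underside of its unloaded sole, z up, long side along y. Felt-faced foam-rubber sole, sliding easily (friction about 0.25), 70 mm wide (x), 110 mm long (y), ends rounded to ride over 2 mm steps. It gives like a spring: begins to give at 5 N, 1 N more per mm, 14 N at its full 9 mm, hard beyond that.
- rack: steel tool rack fixed to the bench, origin on the bench below the middle hook's seat: rail along y on two posts, its top 206 mm high, with five hooks pointing to -x (towards the robot). Each hook is two level prongs, 8 mm thick, axes 215 mm high and 27 mm either side of the hook's middle, from the rail (x = +58 mm) to x = -24 mm, then rising to tips at x = -36 mm, tops 229 mm high.
- hook0 (a point): seat of hook 0 (0 to 4 towards the rack's +y, 125 mm apart, all free at the start): where the centre of a handle's bar lies, 226 mm above the bench, when the bar rests across both prongs, parallel to the rack's y, the prongs passing under it between its posts. Nothing stands above it.
- hook1 (a point): seat of hook 1 (0 to 4 towards the rack's +y, 125 mm apart, all free at the start): where the centre of a handle's bar lies, 226 mm above the bench, when the bar rests across both prongs, parallel to the rack's y, the prongs passing under it between its posts. Nothing stands above it.
- hook2 (a point): seat of hook 2 (0 to 4 towards the rack's +y, 125 mm apart, all free at the start): where the centre of a handle's bar lies, 226 mm above the bench, when the bar rests across both prongs, parallel to the rack's y, the prongs passing under it between its posts. Nothing stands above it.
- hook3 (a point): seat of hook 3 (0 to 4 towards the rack's +y, 125 mm apart, all free at the start): where the centre of a handle's bar lies, 226 mm above the bench, when the bar rests across both prongs, parallel to the rack's y, the prongs passing under it between its posts. Nothing stands above it.
- hook4 (a point): seat of hook 4 (0 to 4 towards the rack's +y, 125 mm apart, all free at the start): where the centre of a handle's bar lies, 226 mm above the bench, when the bar rests across both prongs, parallel to the rack's y, the prongs passing under it between its posts. Nothing stands above it.
- tape: bystander, to be left alone: roll of tape, 84 mm across and 24 mm high, lying under the rack; origin at the centre of its underside
- screws: bystander, to be left alone: open steel screw tray 90 x 120 x 30 mm under the rack; origin at the centre of its underside
- flux: bystander, to be left alone: small jar 48 mm across and 40 mm high under the rack; origin at the centre of its underside

How it is judged:
By the outcome, as a careful person would: the job done as asked, in the order asked, and still so for the second after the job is handed in, with the robot touching nothing.
Of lifter0, lifter1, lifter2, lifter3 only 2 to 4 are there at a start; the rules pass over those that are not, and their reading is None.
At some moment in a run one of lifter3, block may be knocked a few centimetres aside while the robot is not near it.
It also fails if it takes over 210 s, if anything falls off the work surface, if the arm or the gripper's body presses on something with over 40 N, if the wrist force passes 120 N, or if a joint passes its speed limit or range.

### The arm

A 6-joint arm with a two-finger parallel gripper is mounted at the origin on the work surface. World frame = base frame: x ahead of the robot, y to its left, z up, the work surface at z = 0. Lengths are in m, angles in rad, forces in N, time in s.
With the tool pointing down it reaches from about 0.3 to 0.75 m from the base axis. Payload 8.5 kg.
Tool frame: the origin (TCP) lies where the fingers leave the gripper's body, on its centre line; the fingertips stand 64 mm ahead of it and the grasp point (between the pads) lies 45 mm ahead of it; z points along the fingers, y is the line along which they close (so a half turn about z gives the same grasp; the last joint's range is limited). The gripper opens to 88 mm and grips with 3 to 60 N. Pads are 18 mm wide; open, the fingers measure 123 mm over their backs; the gripper's body (75 mm by 187 mm) begins 45 mm behind the grasp point.
Start: joints at [-1.495, 0.381, 1.297, -0, 1.464, -0.215], TCP at [0.158, -0.527, 0.303] pointing down, gripper open.
Joint ranges: [-3.11, 3.11], [-0.89, 2.33], [0.22, 2.48], [-1.42, 4.56], [0.17, 2.85], [-2.88, 2.88]. Speed limits (rad/s): [2.39, 2.39, 3.14, 3.14, 3.14, 3.14].

### API

Orientations are given as a 3x3 rotation matrix whose columns are the frame's x, y, z axes.
In Python, from workcell import robot gives the robot as it stands.
- The arm moves only by the shell command python3 -m crank 'ROWS' [FORCE]. ROWS is JSON, a list of rows, each a list of 5 numbers: the shift along the tool's x, y, z in mm, then the turn about the tool's z in rad, then the gripper command: -1 is shut, 1 is fully open, values between are in proportion. A call has 1 to 20 rows; each row is the pose to reach, as a shift and turn from the pose commanded when the call began, along the tool's axes at that moment; what a row does not reach only later rows make up. A row lasts 1/8 s, in which the tool goes at most 62.5 mm and 10.7 degrees, less where a joint would pass 70% of its speed; a pose out of reach is approached as far as the arm can. A call with a gripper value outside its range is refused whole. The fingers move at their own pace and stop on an object; FORCE is the grip in N (left out, the last holds). Time passes only in rows, so rows that repeat a pose let the fingers close. It gives the time, the measured TCP pose, the force, the opening and the grip force at its end, in the units of the state.
- robot.sense(): the state, without advancing time (a new reading comes with each control period).
- robot.capture(name): name is "scene" or "top"; returns the picture (384x512x3 uint8, red, green, blue); there is no depth.
- robot.camera_params(name): a dict with "intrinsics" (3x3 intrinsics, pixels), "k1" (the pictures are not rectified: a ray, as slopes to the right and down, at radius r is drawn at 1 + k1 r^2 times it, then the intrinsics apply), "rvec" (rotation vector, rad) and "tvec" (3), from world to camera coordinates, as OpenCV has them. Camera axes: x right, y down, z forward; pixel columns grow to the right and rows downward; lengths in m; the calibration is good to about 2 mm. A picture is of the moment at which its call begins. camera_params takes no time and is no camera call.
- robot.hand_in(): hands the job in; it is judged then, once.
The state is a dict: "time": time; "joint_positions": joint angles; "joint_vel": joint speeds; "effort": joint torques, N m; "eef_pos": TCP position; "tool_rot": TCP orientation; "wrist_force": force on the tool from outside, world axes, zero at the start; "wrist_torque": the same for the moment, N m; "finger_gap": finger opening in m; "gripper_force": force on a finger pad.
Only numpy, scipy, OpenCV 4.12 (cv2) and the standard library are available. Lean on these libraries where they do the work, as an engineer would, in place of code of your own. Each camera call takes 0.05 s, during which the arm holds its last target. There are 200 camera calls.

## Working session

There is one attempt and no reset: what is moved stays moved. The work goes in short steps, Python scripts to look and compute and a shell command to move; the robot and the scene stay as the last step left them, time stands still between calls to the robot, and variables do not carry over. Pictures are saved under pics/ and viewed, at most 14 in all, crops included, and the job is handed in when it is done.

```bash
ls; mkdir -p pics
cat > h.py <<'E'
import numpy as np, cv2
from workcell import robot
def cam(n):
    p=robot.camera_params(n);K=np.array(p["intrinsics"],float);R,_=cv2.Rodrigues(np.array(p["rvec"],float));return K,p["k1"],R,np.array(p["tvec"],float).ravel()
def ray(n,u,v):
    K,k1,R,t=cam(n);q=cv2.undistortPoints(np.array([[[u,v]]],float),K,np.array([k1,0,0,0.]))[0,0]
    return -R.T@t, R.T@np.array([q[0],q[1],1])
def onz(n,u,v,z):
    c,d=ray(n,u,v);return c+d*(z-c[2])/d[2]
def proj(n,P):
    K,k1,R,t=cam(n);return cv2.projectPoints(np.array(P,float).reshape(-1,3),cv2.Rodrigues(R)[0],t,K,np.array([k1,0,0,0.]))[0].reshape(-1,2)
def snap(n,f=None):
    im=np.array(robot.capture(n))
    if f: cv2.imwrite(f,im[:,:,::-1])
    return im
E
python3 - <<'E'
from h import *
for n in("scene","top"):
    snap(n,f"pics/{n}0.png");K,k,R,t=cam(n);print(n,K[0,0],k,-R.T@t,R.T[:,2],R.T[:,0])
s=robot.sense();print(s["time"],s["eef_pos"],s["tool_rot"],s["wrist_force"])
E
```

```text
pics
scene 391.018012902585 -0.014314020723715204 [ 1.33224142 -0.05231616  0.71937042] [-0.81719177  0.05533554 -0.5737034 ] [ 0.08071787  0.99655865 -0.01885445]
top 393.66316651538926 -0.063296397220091 [0.4269296  0.01703402 1.20617093] [ 0.10497056 -0.02959288 -0.99403493] [-0.02647725 -0.99928599  0.02695319]
0.1 [ 0.15769786 -0.52674861  0.30221242] [[ 9.58002167e-01  2.86760953e-01 -6.04534945e-05]
 [ 2.86760804e-01 -9.58001407e-01  1.24311050e-03]
 [ 2.98561020e-04 -1.20823825e-03 -9.99999226e-01]] [ 0.0134368  -0.32128812  0.66833442]
```

View pics/scene0.png

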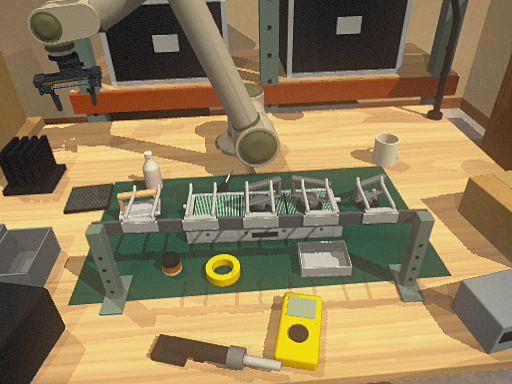

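View pics/top0.png

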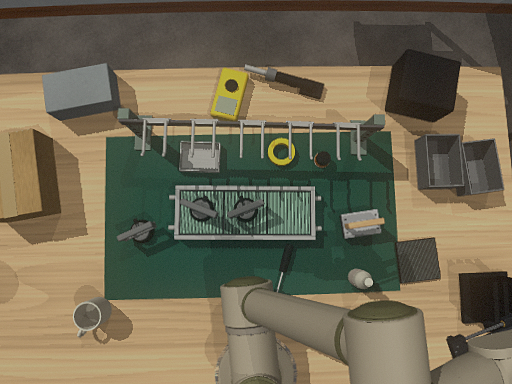

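The top view shows lifters on modules 2 (204,209) and 1 (247,209), lifter3 on the bench (141,231), the block at (363,223), and the rack's prongs at about row 140. Module 0 is bare. I'll zoom in for precise points.

Run:
```python
import cv2
im=cv2.imread("pics/top0.png")
cv2.imwrite("pics/top0a.png",cv2.resize(im[105:255,105:265],None,fx=5,fy=4,interpolation=cv2.INTER_CUBIC)[:600])
cv2.imwrite("pics/top0b.png",cv2.resize(im[105:255,240:400],None,fx=5,fy=4,interpolation=cv2.INTER_CUBIC)[:600])
```

```text
(no output)
```

View pics/top0a.png

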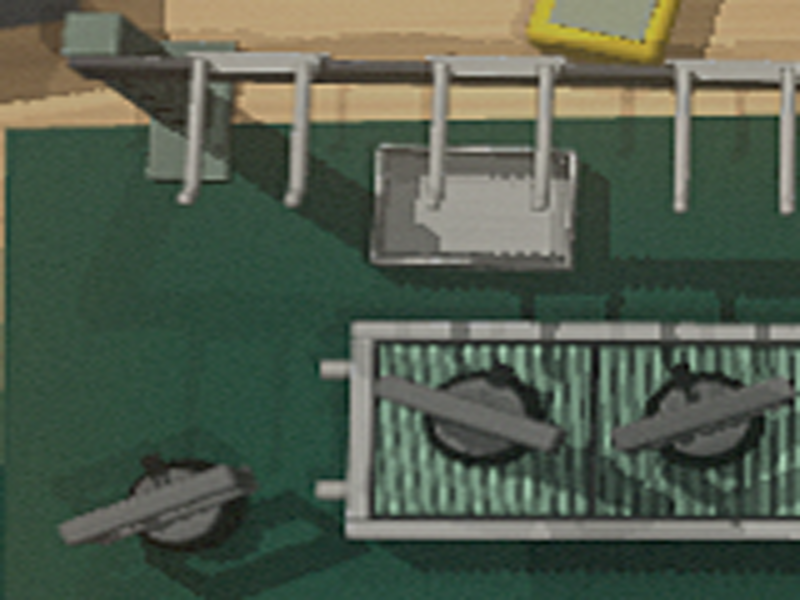

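View pics/top0b.png

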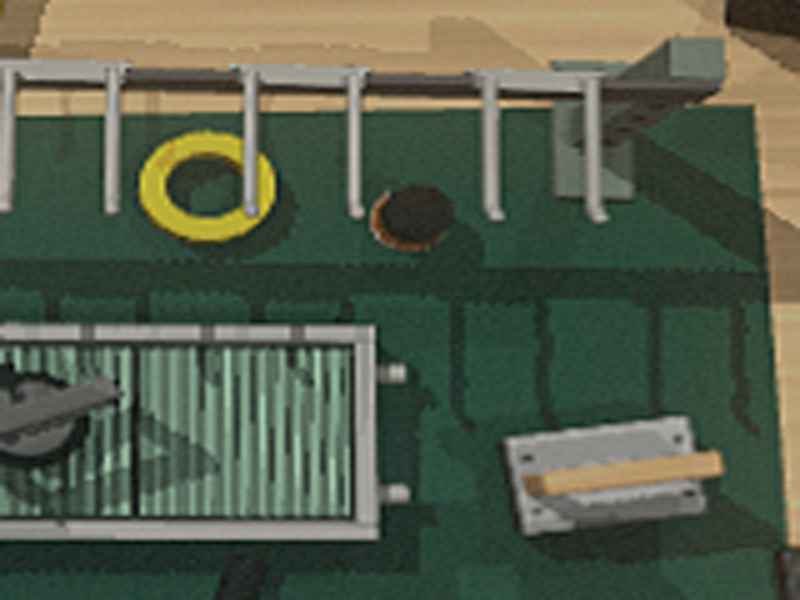

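Zoomed: lifter bars run (378,390)-(562,440), (615,440)-(793,387), (62,532)-(250,478) in crop a; in crop b the block bar runs (530,487)-(722,462). Prong tips lie near row 200-216 in both crops.

Run:
```python
from h import *
def P(c,X,Y,z): return onz("top",(105 if c=='a' else 240)+(X+.5)/5-.5,105+(Y+.5)/4-.5,z)
np.set_printoptions(precision=4,suppress=True)
for n,c,e,z in [("l2",'a',(378,390,562,440),.142),("l1",'a',(615,440,793,387),.142),("l3",'a',(62,532,250,478),.09),("blk",'b',(530,487,722,462),.098)]:
    a=P(c,*e[:2],z);b=P(c,*e[2:],z);d=a-b
    print(n,(a+b)[:2]/2,"len",np.linalg.norm(d),"ang of +y from world y deg",np.degrees(np.arctan2(-d[0],d[1])))
q=[P('a',350,322,.05),P('b',378,325,.05),P('b',378,538,.05),P('a',347,538,.05)]
d=(q[0]+q[3]-q[1]-q[2])/2
print("panel",np.mean(q,0)[:2],np.linalg.norm(d),np.degrees(np.arctan2(-d[0],d[1])))
T=[('a',186,200),('a',292,200),('a',433,200),('a',541,205),('a',681,208),('a',787,210),('b',112,210),('b',252,212),('b',356,213),('b',495,216),('b',597,216)]
t=np.array([P(*x,.227)[:2] for x in T]);print(t)
f=np.polyfit(t[:,1],t[:,0],1);print("rack ang",np.degrees(np.arctan(-f[0])),f)
s=np.array([-.277+.0,-.223]);
```

```text
l2 [0.491  0.1459] len 0.10523072521576575 ang of +y from world y deg -20.09143406295818
l1 [0.4889 0.0194] len 0.10266463888913564 ang of +y from world y deg 19.028929712862908
l3 [0.4348 0.3299] len 0.11205793643991124 ang of +y from world y deg 18.478782971657328
blk [ 0.4394 -0.3184] len 0.11285612059894437 ang of +y from world y deg 7.372143882952932
panel [0.482  0.0212] 0.41429675301347074 -1.584408580244082
[[ 0.6248  0.2774]
 [ 0.6235  0.2238]
 [ 0.6218  0.1528]
 [ 0.6173  0.0984]
 [ 0.6139  0.028 ]
 [ 0.6114 -0.0255]
 [ 0.6114 -0.0255]
 [ 0.6087 -0.0964]
 [ 0.6069 -0.1493]
 [ 0.6036 -0.2205]
 [ 0.6026 -0.2732]]
rack ang -2.477945160701918 [0.0433 0.6133]
```

```bash
cat >> h.py <<'E'
def need(x,y,z,adeg,label=""):
    "grasp point target (m), bar yaw deg -> shift mm in tool axes, turn rad"
    s=robot.sense();R=np.array(s["tool_rot"]);d=R.T@(np.array([x,y,z+.045])-s["eef_pos"])*1000
    yaw=np.arctan2(R[1,1],R[0,1]);t=-(np.radians(adeg)-yaw)
    print(label,np.round(d,1),"turn",round(t,3))
def st():
    s=robot.sense();R=np.array(s["tool_rot"]);p=np.array(s["eef_pos"])
    print("t",s["time"],"grasp",np.round(p+R[:,2]*.045,4),"yaw",round(np.degrees(np.arctan2(R[1,1],R[0,1])),2),"F",np.round(s["wrist_force"],1),"gap",round(s["finger_gap"],4),"gf",round(s["gripper_force"],1))
E
python3 -c "
from h import *
need(.489,.0194,.258,19)"
```

```text
[ 4.740e+02 -4.282e+02 -1.000e-01] turn -1.612
```

```bash
python3 -m crank '[[474,-428,0,-1.612,1],[474,-428,0,-1.612,1],[474,-428,0,-1.612,1],[474,-428,0,-1.612,1],[474,-428,0,-1.612,1],[474,-428,0,-1.612,1],[474,-428,0,-1.612,1],[474,-428,0,-1.612,1],[474,-428,0,-1.612,1],[474,-428,0,-1.612,1],[474,-428,0,-1.612,1],[474,-428,0,-1.612,1],[474,-428,0,-1.612,1],[474,-428,0,-1.612,1]]' 25
python3 - <<'E'
from h import *
st();need(.489,.0194,.135,19);snap("scene","pics/s1.png")
E
```

```text
time: 1.85
eef_pos: [0.4887, 0.0178, 0.3029]
tool_rot: [[-0.324, 0.946, 0.0], [0.946, 0.324, -0.0], [-0.0, 0.0, -1.0]]
wrist_force: [0.7, -0.4, 0.3]
finger_gap: 0.0881
gripper_force: 0.0
t 1.85 grasp [0.4887 0.0178 0.2579] yaw 18.9 F [ 0.7 -0.4  0.3] gap 0.0881 gf 0.0
 [  1.4   0.8 122.9] turn -0.002
```

View pics/s1.png

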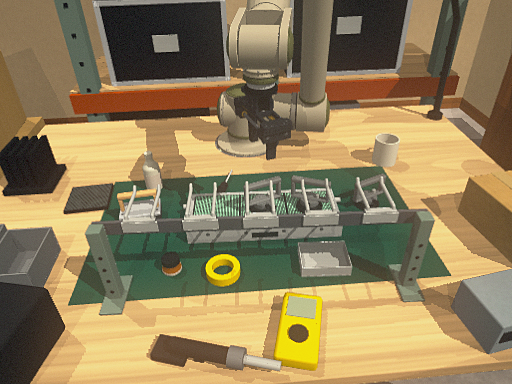

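The scene view has the open gripper at (268,150), above lifter1's handle (262,185). I'll descend and grip.

```bash
python3 -m crank '[[1,1,60,0,1],[1,1,100,0,1],[1,1,123,0,1],[1,1,123,0,1],[1,1,123,0,-1],[1,1,123,0,-1],[1,1,123,0,-1],[1,1,123,0,-1],[1,1,123,0,-1],[1,1,123,0,-1]]' 25
python3 - <<'E'
from h import *
st();need(.54,.005,.245,-2.5)
E
```

```text
time: 3.15
eef_pos: [0.4897, 0.0203, 0.1798]
tool_rot: [[-0.326, 0.945, -0.0], [0.945, 0.326, -0.0], [-0.0, -0.0, -1.0]]
wrist_force: [-0.1, -0.3, 0.0]
finger_gap: 0.0298
gripper_force: 0.0
t 3.15 grasp [0.4897 0.0203 0.1348] yaw 19.02 F [-0.1 -0.3  0. ] gap 0.0298 gf 0.0
 [ -30.9   42.6 -110.2] turn 0.376
```

```bash
python3 -m crank '[[0,0,0,0,-1],[0,0,0,0,-1],[0,0,0,0,-1],[0,0,0,0,-1],[0,0,-20,0,-1],[0,0,-50,0,-1],[0,0,-80,0,-1],[0,0,-110,0,-1],[0,0,-110,0,-1]]' 25
python3 - <<'E'
from h import *
st();need(.54,.003,.245,-2.5);snap("top","pics/t1.png")
im=cv2.imread("pics/t1.png");cv2.imwrite("pics/t1a.png",cv2.resize(im[100:260,110:390],None,fx=2.8,fy=2.8))
E
```

```text
time: 4.28
eef_pos: [0.4901, 0.0203, 0.291]
tool_rot: [[-0.326, 0.945, 0.004], [0.945, 0.326, -0.001], [-0.002, 0.003, -1.0]]
wrist_force: [-0.5, -0.7, -3.1]
finger_gap: 0.0176
gripper_force: 25.0
t 4.275 grasp [0.4903 0.0202 0.246 ] yaw 19.03 F [-0.5 -0.7 -3.1] gap 0.0176 gf 25.0
 [-32.6  41.5   1.2] turn 0.376
```

View pics/t1a.png

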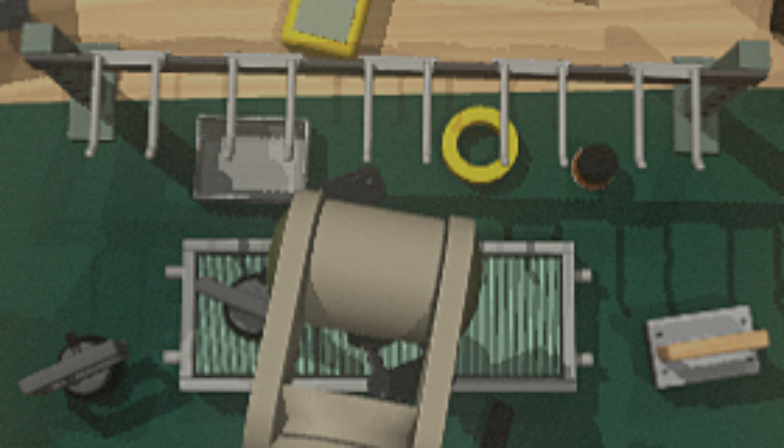

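Lifter1 is held (gap 17.6 mm, ~25 N grip). The crop shows the hook prongs, (367,160) and (427,160) for hook 2, free ahead.

```bash
python3 -m crank '[[-32,42,1,0.376,-1],[-32,42,1,0.376,-1],[-32,42,1,0.376,-1],[-32,42,1,0.376,-1],[-32,42,1,0.376,-1],[-32,42,1,0.376,-1]]'
python3 - <<'E'
from h import *
st();need(.650,.0,.245,-2.5);need(.650,.0,.226,-2.5)
E
```

```text
time: 5.08
eef_pos: [0.5396, 0.0038, 0.2888]
tool_rot: [[0.043, 0.999, 0.0], [0.999, -0.043, -0.0], [-0.0, 0.0, -1.0]]
wrist_force: [-0.7, -0.4, -2.1]
finger_gap: 0.0175
gripper_force: 25.0
t 5.075 grasp [0.5396 0.0038 0.2438] yaw -2.45 F [-0.7 -0.4 -2.1] gap 0.0175 gf 25.0
 [  0.9 110.4  -1.2] turn 0.001
 [  0.9 110.4  17.8] turn 0.001
```

```bash
python3 -m crank '[[0,0,-2,0,-1],[1,20,-2,0,-1],[1,40,-2,0,-1],[1,60,-2,0,-1],[1,80,-2,0,-1],[1,100,-2,0,-1],[1,110,-2,0,-1],[1,110,-2,0,-1],[1,110,-2,0,-1]]'
python3 - <<'E'
from h import *
st();snap("scene","pics/s2.png")
im=cv2.imread("pics/s2.png");cv2.imwrite("pics/s2a.png",cv2.resize(im[120:280,180:340],None,fx=3.7,fy=3.7))
E
```

```text
time: 6.2
eef_pos: [0.6493, -0.0, 0.2909]
tool_rot: [[0.044, 0.999, -0.0], [0.999, -0.044, 0.0], [0.0, -0.0, -1.0]]
wrist_force: [-0.1, -0.6, -1.7]
finger_gap: 0.017
gripper_force: 25.0
t 6.2 grasp [ 0.6493 -0.      0.2459] yaw -2.51 F [-0.1 -0.6 -1.7] gap 0.017 gf 25.0
```

View pics/s2a.png

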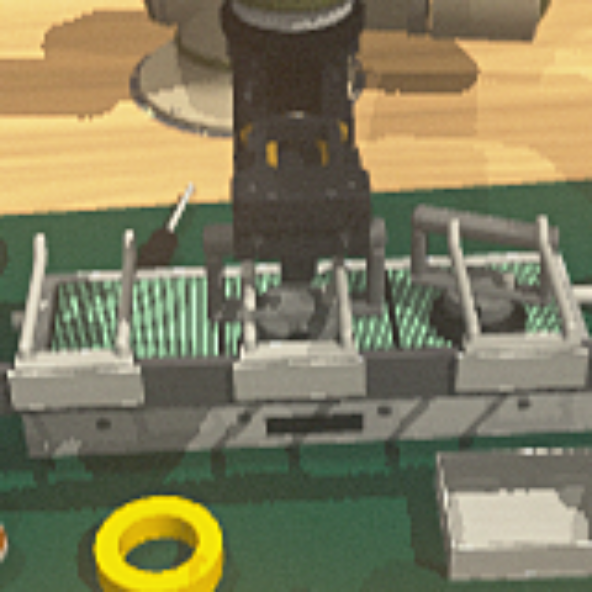

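The handle's posts (215 and 377) are centred on the prongs (248 and 343), so I lower and release.

```bash
python3 -m crank '[[0,0,7,0,-1],[0,0,14,0,-1],[0,0,19,0,-1],[0,0,20,0,-1],[0,0,20,0,-1],[0,0,20,0,-0.1],[0,0,20,0,-0.1],[0,0,20,0,-0.1],[0,0,20,0,-0.1]]'
python3 - <<'E'
from h import *
st()
E
python3 -m crank '[[0,0,-20,0,-0.1],[0,0,-50,0,0],[0,0,-70,0,0],[0,0,-70,0,0]]'
python3 - <<'E'
from h import *
st();need(.491,.1459,.26,-20); need(.491,.1459,.135,-20)
E
```

```text
time: 7.38
eef_pos: [0.6498, -0.0001, 0.2708]
tool_rot: [[0.044, 0.999, 0.0], [0.999, -0.044, -0.0], [0.0, 0.0, -1.0]]
wrist_force: [-0.6, -0.5, 0.2]
finger_gap: 0.0393
gripper_force: 0.0
t 7.375 grasp [ 6.498e-01 -1.000e-04  2.258e-01] yaw -2.52 F [-0.6 -0.5  0.2] gap 0.0393 gf 0.0
time: 7.88
eef_pos: [0.6499, -0.0001, 0.3421]
tool_rot: [[0.044, 0.999, 0.003], [0.999, -0.044, -0.001], [-0.0, 0.003, -1.0]]
wrist_force: [0.3, -0.2, -0.2]
finger_gap: 0.0439
gripper_force: 0.0
t 7.875 grasp [ 6.501e-01 -1.000e-04  2.971e-01] yaw -2.52 F [ 0.3 -0.2 -0.2] gap 0.0439 gf 0.0
 [ 138.9 -165.3   36.5] turn 0.305
 [ 138.9 -165.7  161.5] turn 0.305
```

```bash
python3 -m crank '[[139,-165,0,0.305,0.6],[139,-165,0,0.305,0.6],[139,-165,0,0.305,0.6],[139,-165,0,0.305,0.6],[139,-165,0,0.305,0.6],[139,-165,50,0.305,0.6],[139,-165,100,0.305,0.6],[139,-165,140,0.305,0.6],[139,-165,161,0.305,0.6],[139,-165,161,0.305,0.6],[139,-165,161,0.305,-1],[139,-165,161,0.305,-1],[139,-165,161,0.305,-1],[139,-165,161,0.305,-1],[139,-165,161,0.305,-1],[139,-165,161,0.305,-1],[139,-165,161,0.305,-1],[139,-165,161,0.305,-1]]' 25
python3 - <<'E'
from h import *
st();need(.491,.146,.245,-20);need(.54,.129,.245,-2.5)
E
```

```text
time: 10.12
eef_pos: [0.4911, 0.1461, 0.1798]
tool_rot: [[0.342, 0.94, 0.0], [0.94, -0.342, 0.0], [0.0, 0.0, -1.0]]
wrist_force: [1.2, -0.1, 0.6]
finger_gap: 0.0178
gripper_force: 24.6
t 10.125 grasp [0.4911 0.1461 0.1348] yaw -20.0 F [ 1.2 -0.1  0.6] gap 0.0178 gf 24.6
 [-1.000e-01 -1.000e-01 -1.102e+02] turn 0.0
 [   0.7   51.8 -110.2] turn -0.305
```

```bash
python3 -m crank '[[0,0,-20,0,-1],[0,0,-50,0,-1],[0,0,-80,0,-1],[0,0,-111,0,-1],[0,0,-111,0,-1],[1,52,-111,-0.305,-1],[1,52,-111,-0.305,-1],[1,52,-111,-0.305,-1],[1,52,-111,-0.305,-1],[1,52,-111,-0.305,-1]]'
python3 - <<'E'
from h import *
st();need(.6555,.1245,.246,-2.5)
E
```

```text
time: 11.38
eef_pos: [0.5399, 0.1294, 0.2905]
tool_rot: [[0.045, 0.999, -0.0], [0.999, -0.045, -0.0], [-0.0, -0.0, -1.0]]
wrist_force: [0.6, -0.6, -2.2]
finger_gap: 0.0177
gripper_force: 25.0
t 11.375 grasp [0.5399 0.1294 0.2455] yaw -2.58 F [ 0.6 -0.6 -2.2] gap 0.0177 gf 25.0
 [  0.3 115.7  -0.5] turn -0.001
```

```bash
python3 -m crank '[[0,20,0,0,-1],[0,40,0,0,-1],[0,60,0,0,-1],[0,80,0,0,-1],[0,100,0,0,-1],[0,116,0,0,-1],[0,116,0,0,-1],[0,116,7,0,-1],[0,116,14,0,-1],[0,116,19,0,-1],[0,116,19,0,-1],[0,116,19,0,-0.1],[0,116,19,0,-0.1],[0,116,19,0,-0.1],[0,116,19,0,-0.1],[0,116,0,0,-0.1],[0,116,-30,0,0],[0,116,-55,0,0],[0,116,-55,0,0]]'
python3 - <<'E'
from h import *
st();snap("top","pics/t2.png")
im=cv2.imread("pics/t2.png");cv2.imwrite("pics/t2a.png",cv2.resize(im[100:260,105:385],None,fx=2.8,fy=2.8))
E
```

```text
time: 13.75
eef_pos: [0.6563, 0.1241, 0.3475]
tool_rot: [[0.044, 0.999, 0.004], [0.999, -0.044, 0.0], [0.0, 0.004, -1.0]]
wrist_force: [-0.6, 0.0, -0.6]
finger_gap: 0.044
gripper_force: 0.0
t 13.75 grasp [0.6565 0.1241 0.3025] yaw -2.52 F [-0.6  0.  -0.6] gap 0.044 gf 0.0
```

View pics/t2a.png

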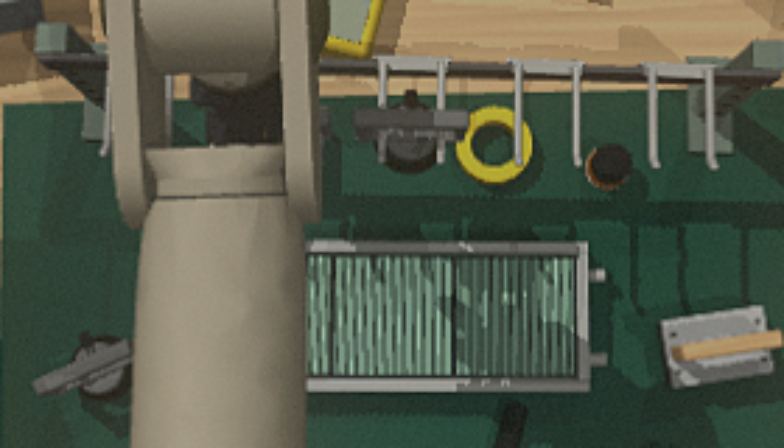

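Lifter1 hangs square on hook 2 (412,125), and lifter3 appears at (85,365). I'll check numerically that lifter3 and the block haven't moved.

Run:
```python
from h import *
a=cv2.imread("pics/top0.png").astype(int);b=cv2.imread("pics/t2.png").astype(int)
d=np.abs(a-b).max(2)
print((d[215:250,108:148]>25).sum(),(d[200:245,335:390]>25).sum())
st();need(.4348,.3299,.3,18.5);need(.4348,.3299,.083,18.5)
```

```text
2 29
t 13.8 grasp [0.6562 0.1241 0.3006] yaw -2.52 F [ 0.4  0.4 -1. ] gap 0.0437 gf 0.0
 [ 195.9 -230.2    0.5] turn -0.367
 [ 195.9 -230.4  217.5] turn -0.367
```

```bash
python3 -m crank '[[196,-230,0,-0.367,1],[196,-230,0,-0.367,1],[196,-230,0,-0.367,1],[196,-230,0,-0.367,1],[196,-230,0,-0.367,1],[196,-230,0,-0.367,1],[196,-230,60,-0.367,1],[196,-230,110,-0.367,1],[196,-230,110,-0.367,1],[196,-230,110,-0.367,1]]'
python3 - <<'E'
from h import *
st();need(.4348,.3299,.083,18.5);a=cv2.imread("pics/scene0.png");b=snap("scene","pics/s3.png")[:,:,::-1]
d=np.abs(a.astype(int)-b).max(2);print((d[190:218,352:400]>25).sum())
cv2.imwrite("pics/s3a.png",cv2.resize(b[100:230,300:460],None,fx=4,fy=4))
E
```

```text
time: 15.05
eef_pos: [0.436, 0.3299, 0.2372]
tool_rot: [[-0.317, 0.949, 0.002], [0.949, 0.317, 0.001], [0.0, 0.002, -1.0]]
wrist_force: [0.0, 0.7, 0.2]
finger_gap: 0.0881
gripper_force: 0.0
t 15.05 grasp [0.4361 0.3299 0.1922] yaw 18.47 F [0.  0.7 0.2] gap 0.0881 gf 0.0
 [  0.4  -1.4 109.2] turn -0.001
3
```

View pics/s3a.png

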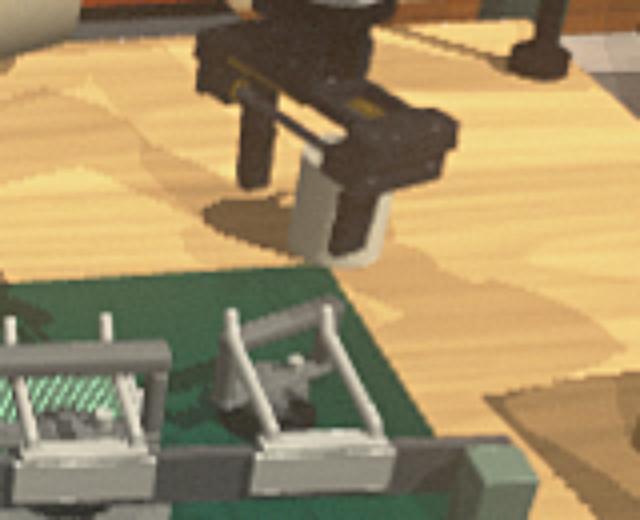

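The gripper is open above lifter3's bar (280,320), which stands unmoved behind hook 4's prongs, and lifter2 hangs at (90,360). I'll descend and grip.

```bash
python3 -m crank '[[0,-1,50,0,1],[0,-1,90,0,1],[0,-1,109,0,1],[0,-1,109,0,1],[0,-1,109,0,-1],[0,-1,109,0,-1],[0,-1,109,0,-1],[0,-1,109,0,-1],[0,-1,109,0,-1],[0,-1,109,0,-1],[0,-1,109,0,-1],[0,-1,109,0,-1],[0,-1,109,0,-1],[0,-1,109,0,-1],[0,-1,80,0,-1],[0,-1,40,0,-1],[0,-1,0,0,-1],[0,-1,-53,0,-1],[0,-1,-53,0,-1],[0,-1,-53,0,-1]]' 25
python3 - <<'E'
from h import *
st();need(.54,.255,.246,-2.5)
E
```

```text
time: 17.6
eef_pos: [0.4335, 0.3295, 0.2874]
tool_rot: [[-0.317, 0.948, -0.002], [0.948, 0.317, -0.001], [-0.0, -0.002, -1.0]]
wrist_force: [0.3, -0.1, -2.7]
finger_gap: 0.0174
gripper_force: 24.4
t 17.6 grasp [0.4334 0.3294 0.2424] yaw 18.51 F [ 0.3 -0.1 -2.7] gap 0.0174 gf 24.4
 [-104.4   77.3   -3.7] turn 0.367
```

```bash
python3 -m crank '[[-104,77,-4,0.367,-1],[-104,77,-4,0.367,-1],[-104,77,-4,0.367,-1],[-104,77,-4,0.367,-1],[-104,77,-4,0.367,-1],[-104,77,-4,0.367,-1]]'
python3 - <<'E'
from h import *
st();need(.661,.2495,.246,-2.5)
E
```

```text
time: 18.35
eef_pos: [0.5392, 0.2563, 0.2928]
tool_rot: [[0.042, 0.999, -0.0], [0.999, -0.042, 0.0], [0.0, -0.0, -1.0]]
wrist_force: [-0.4, -0.4, -2.6]
finger_gap: 0.0176
gripper_force: 25.0
t 18.35 grasp [0.5392 0.2563 0.2478] yaw -2.42 F [-0.4 -0.4 -2.6] gap 0.0176 gf 25.0
 [ -1.7 121.9   1.7] turn 0.001
```

```bash
python3 -m crank '[[-1,20,1,0,-1],[-1,40,1,0,-1],[-1,60,1,0,-1],[-1,80,1,0,-1],[-1,100,1,0,-1],[-1,122,1,0,-1],[-1,122,1,0,-1],[-1,122,8,0,-1],[-1,122,15,0,-1],[-1,122,21,0,-1],[-1,122,21,0,-1],[-1,122,21,0,-0.1],[-1,122,21,0,-0.1],[-1,122,21,0,-0.1],[-1,122,21,0,-0.1],[-1,122,0,0,-0.1],[-1,122,-30,0,0],[-1,122,-55,0,0],[-1,122,-55,0,0]]'
python3 - <<'E'
from h import *
st();need(.4394,-.3184,.3,7.4);snap("top","pics/t3.png");a=cv2.imread("pics/top0.png").astype(int);b=cv2.imread("pics/t3.png").astype(int)
d=np.abs(a-b).max(2);print((d[200:245,335:390]>25).sum())
E
```

```text
time: 20.72
eef_pos: [0.662, 0.2492, 0.3496]
tool_rot: [[0.044, 0.999, 0.004], [0.999, -0.044, 0.001], [0.001, 0.004, -1.0]]
wrist_force: [0.7, 0.2, -0.0]
finger_gap: 0.044
gripper_force: 0.0
t 20.725 grasp [0.6622 0.2493 0.3046] yaw -2.52 F [ 0.7  0.2 -0. ] gap 0.044 gf 0.0
 [-576.9 -197.5    3.3] turn -0.173
2
```

```bash
python3 -m crank '[[-577,-197,0,-0.173,1],[-577,-197,0,-0.173,1],[-577,-197,0,-0.173,1],[-577,-197,0,-0.173,1],[-577,-197,0,-0.173,1],[-577,-197,0,-0.173,1],[-577,-197,0,-0.173,1],[-577,-197,0,-0.173,1],[-577,-197,0,-0.173,1],[-577,-197,0,-0.173,1],[-577,-197,0,-0.173,1],[-577,-197,0,-0.173,1],[-577,-197,0,-0.173,1],[-577,-197,100,-0.173,1],[-577,-197,100,-0.173,1],[-577,-197,100,-0.173,1]]'
python3 - <<'E'
from h import *
st();need(.4394,-.3184,.091,7.4);a=cv2.imread("pics/scene0.png");b=snap("scene","pics/s4.png")[:,:,::-1]
d=np.abs(a.astype(int)-b).max(2);print((d[186:222,118:165]>25).sum())
snap("top","pics/t4.png")
cv2.imwrite("pics/s4a.png",cv2.resize(b[90:240,90:390],None,fx=2.6,fy=2.6))
E
```

```text
time: 22.78
eef_pos: [0.4396, -0.3172, 0.2459]
tool_rot: [[-0.13, 0.992, -0.003], [0.992, 0.13, 0.004], [0.004, -0.003, -1.0]]
wrist_force: [-0.7, -0.2, 1.1]
finger_gap: 0.0878
gripper_force: 0.0
t 22.775 grasp [ 0.4395 -0.317   0.2009] yaw 7.47 F [-0.7 -0.2  1.1] gap 0.0878 gf 0.0
 [-1.600e+00 -1.000e-01  1.099e+02] turn 0.001
35
```

View pics/s4a.png

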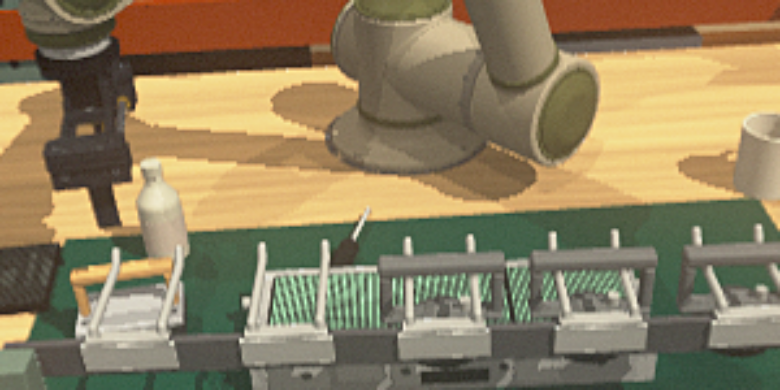

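Three lifters hang on hooks 2-4 and the block is in place (130,280). Gripping it now.

```bash
python3 -m crank '[[-1,0,50,0,1],[-1,0,90,0,1],[-1,0,110,0,1],[-1,0,110,0,1],[-1,0,110,0,-1],[-1,0,110,0,-1],[-1,0,110,0,-1],[-1,0,110,0,-1],[-1,0,110,0,-1],[-1,0,110,0,-1],[-1,0,110,0,-1],[-1,0,110,0,-1],[-1,0,110,0,-1],[-1,0,110,0,-1],[-1,0,80,0,-1],[-1,0,40,0,-1],[-1,0,0,0,-1],[-1,0,0,0,-1],[-1,0,0,0,-1],[-1,0,0,0,-1]]' 45
python3 - <<'E'
from h import *
st();a=np.radians(-1.6);c=np.array([.482,.0212])
for k in(-.128,0,.128):print(c+k*np.array([-np.sin(a),np.cos(a)]))
p=c-.130*np.array([-np.sin(a),np.cos(a)])
need(*p,.2,-1.6)
E
```

```text
time: 25.38
eef_pos: [0.4395, -0.3193, 0.2459]
tool_rot: [[-0.129, 0.992, -0.002], [0.992, 0.129, 0.003], [0.003, -0.002, -1.0]]
wrist_force: [-0.2, 1.1, -3.2]
finger_gap: 0.0173
gripper_force: 45.0
t 25.375 grasp [ 0.4394 -0.3191  0.2009] yaw 7.39 F [-0.2  1.1 -3.2] gap 0.0173 gf 45.0
[ 0.47842603 -0.10675009]
[0.482  0.0212]
[0.48557397 0.14915009]
 [203.8  65.6   1.4] turn 0.157
```

```bash
python3 -m crank '[[204,66,0,0.157,-1],[204,66,0,0.157,-1],[204,66,0,0.157,-1],[204,66,0,0.157,-1],[204,66,0,0.157,-1],[204,66,0,0.157,-1],[204,66,30,0.157,-1],[204,66,50,0.157,-1],[204,66,50,0.157,-1],[204,66,50,0.157,-1]]'
python3 - <<'E'
from h import *
st();need(.4784,-.1087,.143,-1.6);need(.4784,-.1087,.138,-1.6)
E
```

```text
time: 26.62
eef_pos: [0.4793, -0.1096, 0.1984]
tool_rot: [[0.029, 1.0, 0.001], [1.0, -0.029, -0.0], [-0.0, 0.001, -1.0]]
wrist_force: [-0.4, -0.1, -3.2]
finger_gap: 0.0176
gripper_force: 45.0
t 26.625 grasp [ 0.4794 -0.1096  0.1534] yaw -1.66 F [-0.4 -0.1 -3.2] gap 0.0176 gf 45.0
 [ 0.9 -0.9 10.4] turn -0.001
 [ 0.9 -1.  15.4] turn -0.001
```

```bash
python3 -m crank '[[1,-1,5,0,-1],[1,-1,9,0,-1],[1,-1,11,0,-1],[1,-1,12,0,-1],[1,-1,13,0,-1],[1,-1,14,0,-1],[1,-1,14,0,-1],[1,-1,14,0,-1]]'
python3 - <<'E'
from h import *
st()
E
```

```text
time: 27.62
eef_pos: [0.4781, -0.1079, 0.1841]
tool_rot: [[0.028, 1.0, 0.0], [1.0, -0.028, -0.0], [-0.0, 0.0, -1.0]]
wrist_force: [-3.9, -0.4, 6.1]
finger_gap: 0.0176
gripper_force: 45.0
t 27.625 grasp [ 0.4782 -0.1079  0.1391] yaw -1.6 F [-3.9 -0.4  6.1] gap 0.0176 gf 45.0
```

Sole force is about 9.5 N, mid-range. Running along the row towards +y.

```bash
python3 -m crank '[[6,0,0,0,-1],[12,0,0,0,-1],[18,0,0,0,-1],[24,0,0,0,-1],[30,0,0,0,-1],[36,0,0,0,-1],[42,0,0,0,-1],[48,0,0,0,-1],[54,0,0,0,-1],[60,0,0,0,-1]]'; python3 -c "
from h import *
st();need(.4856,.151,.139,-1.6)"
```

```text
time: 28.88
eef_pos: [0.4806, -0.0482, 0.1844]
tool_rot: [[0.028, 1.0, 0.003], [1.0, -0.028, -0.002], [-0.001, 0.003, -1.0]]
wrist_force: [-0.2, -3.3, 5.4]
finger_gap: 0.0174
gripper_force: 45.0
t 28.875 grasp [ 0.4807 -0.0483  0.1394] yaw -1.61 F [-0.2 -3.3  5.4] gap 0.0174 gf 45.0
 [ 1.993e+02 -6.000e-01  1.000e-01] turn -0.0
```

```bash
python3 -m crank '[[6,0,0,0,-1],[12,0,0,0,-1],[18,0,0,0,-1],[24,0,0,0,-1],[30,0,0,0,-1],[36,0,0,0,-1],[42,0,0,0,-1],[48,0,0,0,-1],[54,0,0,0,-1],[60,0,0,0,-1],[66,0,0,0,-1],[72,0,0,0,-1],[78,0,0,0,-1],[84,0,0,0,-1],[90,0,0,0,-1],[96,0,0,0,-1],[102,0,0,0,-1]]'; python3 -c "
from h import *
st();need(.4856,.151,.139,-1.6)"
```

```text
time: 31.0
eef_pos: [0.4834, 0.0539, 0.1843]
tool_rot: [[0.028, 1.0, 0.003], [1.0, -0.028, -0.001], [-0.001, 0.003, -1.0]]
wrist_force: [0.4, -3.6, 5.0]
finger_gap: 0.0175
gripper_force: 45.0
t 31.0 grasp [0.4835 0.0539 0.1393] yaw -1.61 F [ 0.4 -3.6  5. ] gap 0.0175 gf 45.0
 [97.1 -0.5  0.3] turn -0.0
```

```bash
python3 -m crank '[[6,0,0,0,-1],[12,0,0,0,-1],[18,0,0,0,-1],[24,0,0,0,-1],[30,0,0,0,-1],[36,0,0,0,-1],[42,0,0,0,-1],[48,0,0,0,-1],[54,0,0,0,-1],[60,0,0,0,-1],[66,0,0,0,-1],[72,0,0,0,-1],[78,0,0,0,-1],[84,0,0,0,-1],[90,0,0,0,-1],[96,0,0,0,-1],[98,0,0,0,-1],[98,0,0,0,-1]]'; python3 -c "
from h import *
st();need(.4856,.151,.139,-1.6)"
```

```text
time: 33.25
eef_pos: [0.486, 0.1522, 0.1843]
tool_rot: [[0.028, 1.0, 0.002], [1.0, -0.028, -0.0], [0.0, 0.002, -1.0]]
wrist_force: [0.0, -1.9, 5.7]
finger_gap: 0.0169
gripper_force: 45.0
t 33.25 grasp [0.4861 0.1522 0.1393] yaw -1.59 F [ 0.  -1.9  5.7] gap 0.0169 gf 45.0
 [-1.2 -0.4  0.3] turn 0.0
```

Sole force stayed around 8.5-9.5 N on all three modules, so they're flush. Lifting the block and taking it to hook 1.

```bash
python3 -m crank '[[0,0,-10,0,-1],[0,0,-30,0,-1],[0,0,-70,0,-1],[0,0,-107,0,-1],[0,0,-107,0,-1],[-272,45,-107,0,-1],[-272,45,-107,0,-1],[-272,45,-107,0,-1],[-272,45,-107,0,-1],[-272,45,-107,0,-1],[-272,45,-107,0.015,-1],[-272,45,-107,0.015,-1],[-272,45,-107,0.015,-1]]'
python3 - <<'E'
from h import *
st();need(.6446,-.125,.246,-2.5);b=snap("scene","pics/s5.png")[:,:,::-1]
cv2.imwrite("pics/s5a.png",cv2.resize(b[110:260,110:360],None,fx=3.1,fy=3.1))
E
```

```text
time: 34.88
eef_pos: [0.5226, -0.1199, 0.2903]
tool_rot: [[0.041, 0.999, -0.001], [0.999, -0.041, 0.001], [0.001, -0.001, -1.0]]
wrist_force: [-0.9, 0.3, -4.0]
finger_gap: 0.0174
gripper_force: 45.0
t 34.875 grasp [ 0.5225 -0.1199  0.2453] yaw -2.37 F [-0.9  0.3 -4. ] gap 0.0174 gf 45.0
 [ -0.  122.1  -0.8] turn 0.002
```

View pics/s5a.png

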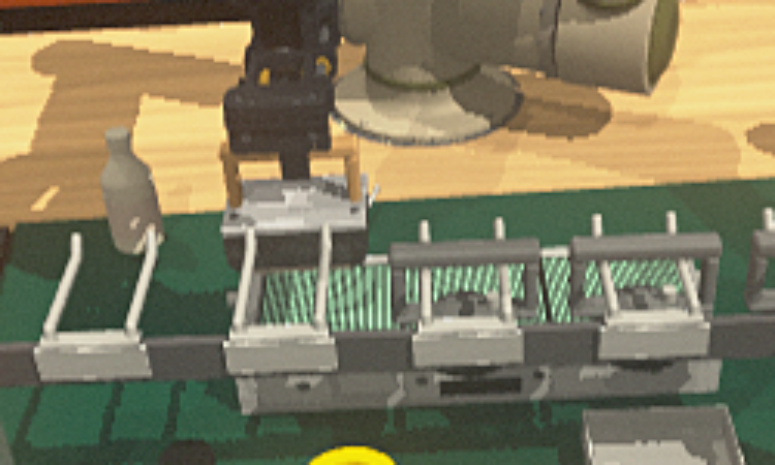

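The block is held level, its posts (233, 352) bracketing hook 1's prong tips (250, 327). I'll insert it.

```bash
python3 -m crank '[[0,20,-1,0,-1],[0,40,-1,0,-1],[0,60,-1,0,-1],[0,80,-1,0,-1],[0,100,-1,0,-1],[0,122,-1,0,-1],[0,122,-1,0,-1],[0,122,6,0,-1],[0,122,13,0,-1],[0,122,19,0,-1],[0,122,19,0,-1],[0,122,19,0,-0.1],[0,122,19,0,-0.1],[0,122,19,0,-0.1],[0,122,19,0,-0.1],[0,122,0,0,-0.1],[0,122,-30,0,0],[0,122,-70,0,0],[0,122,-120,0,0]]'; python3 -m crank '[[0,-60,0,0,0],[0,-120,0,0,0],[0,-180,0,0,0],[0,-240,0,0,0],[0,-240,0,0,0],[0,-240,0,0,0]]'
python3 - <<'E'
from h import *
st();a=snap("scene")[:,:,::-1];b=snap("top")[:,:,::-1]
cv2.imwrite("pics/f.png",np.vstack([cv2.resize(a[150:300,60:440],(798,300)),cv2.resize(b[110:260,60:440],(798,300))]))
E
```

```text
time: 37.3
eef_pos: [0.6444, -0.1262, 0.4114]
tool_rot: [[0.043, 0.999, -0.002], [0.999, -0.043, 0.001], [0.001, -0.002, -1.0]]
wrist_force: [-0.7, -0.7, 0.2]
finger_gap: 0.0442
gripper_force: 0.0
time: 38.05
eef_pos: [0.4052, -0.1162, 0.4111]
tool_rot: [[0.043, 0.999, 0.001], [0.999, -0.043, -0.001], [-0.001, 0.001, -1.0]]
wrist_force: [0.6, 0.1, -0.4]
finger_gap: 0.0442
gripper_force: 0.0
t 38.05 grasp [ 0.4053 -0.1162  0.3661] yaw -2.48 F [ 0.6  0.1 -0.4] gap 0.0442 gf 0.0
```

View pics/f.png

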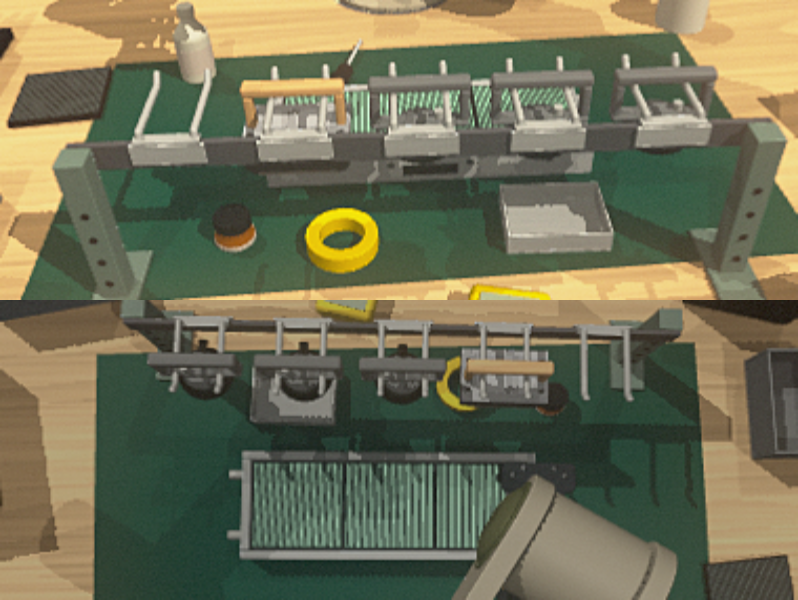

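The block (hook 1) and three lifters (hooks 2-4) hang square, the bystanders are untouched, and the panel is clear.

```bash
python3 -c "
from workcell import robot
print(robot.hand_in())"
```

```text
the job is handed in; nothing more can be done
None
```

The job is handed in, with no verdict returned: the three lifters present hang on hooks 2–4 and the pressing block on hook 1, and I ran the block over all three modules at about 9 N; I judge them flush from the even pressing force, not from a direct measurement.

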